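Clear the keyhole of the cash box, then unlock it and hold the key turned

TASK

The pale wooden salt mill has been left standing on the lock of the blue cash box: put it upright on the worktop midway between the dark pepper mill and the white ramekin. Then take the red-headed key from its wooden block, push it fully into the keyhole of the cash box (its pins are sticky, so wiggle it if it jams), turn it clockwise a full quarter turn and finish while still gripping it there, because the lock springs back when let go. Do not disturb the pepper mill, the ramekin, the mug or the kitchen timer.

Things in the scene. Friction and masses are not known exactly. Their poses are not given: they have to be found in the camera images.
- cashbox: fixed blue steel cash box, 150 x 200 x 85 mm (x, y, z), origin at the centre of its underside, -x side towards the robot. Flat top at 85 mm, with a flush steel lock plate 44 mm square, centred 45 mm from the box centre towards -x. Also on top: a folded handle at +x (8 mm high) and, 50 to 95 mm from the lock axis towards +y, a brass bolt in a keeper (13 mm high), drawn by the lock
- keyhole (a point): centre of the keyhole's mouth, in the lock plate level with the box's top (85 mm up); axes as the box. A slot 17 mm long along x, 8 mm wide along y, open upwards. The fixed plate is 6 mm thick; under it the turning plug has a 16 x 7 mm slot, 26 mm deep, with two sticky spring pins: the key needs a push of up to about 10 N. It can turn only with its collar within 3 mm of the plate
- lock (a joint): angle of the lock plug: 0 locked, grows clockwise seen from above, stop at 1.571 (a quarter turn). A spring turns it back, 0.06 N m in all at the quarter turn. Before use it may rest anywhere from 0 to 0.15 rad, so the key may need a slight wiggle about the vertical on its way in. The key has about 0.15 rad of play in the plug: the hand turns that much further
- key_grip (a point): centre of the loose key's flat red head, the place to grip: 28 mm wide along x, 8 mm thick along y, 29 mm high along z (z points up, out of the keyhole). The key (about 40 g) is alike either way round. It starts upright in its block, drawn straight up 30 mm to come free
- key_collar (a point): point on the key's axis at the underside of its steel collar (22 mm across, 3 mm thick), 25.5 mm below the head's centre; it lies at the keyhole's mouth when the key is fully in. Below it: 9 mm of round shank (6 mm), then the double-sided blade
- key_block: fixed wooden block, 70 x 70 x 45 mm, origin at the centre of its underside; the key stands in a 17 x 8 mm slot (long along x) in the middle of its top, collar resting on the top
- salt_mid (a point): centre of the loose pale wooden salt mill, half-way up: it is 140 mm tall, 55 mm across at the base, 36 mm at the waist (48 to 68 mm above its base), 45 mm at the bulge above (68 to 93 mm) and 46 mm at the head, does not come apart, 0.26 kg. It starts upright on the lock plate, over the keyhole
- pepper_mill: dark wooden pepper mill, 55 mm across, 165 mm tall, loose, origin at the centre of its base; leave it
- ramekin: small white ramekin, 69 mm across, 42 mm high, loose, origin at the centre of its base, 240 mm from the pepper mill centre to centre; leave it
- mug: white mug, 87 mm across and 121 mm with its handle, 96 mm tall, loose; leave it
- timer: white and grey kitchen timer, 66 mm across, 49 mm high, loose; leave it
- key_tip (a point): tip of the key, 29 mm below the collar's underside. The blade is 14 mm along x by 5 mm along y, tapering over its last 5 mm to 8 x 1.6 mm
There are look-alikes about, which are no part of the job. What is shaped like the part that bears salt_mid but pink is not meant. What is shaped like the part that bears key_grip but turquoise is not meant.

How it is judged (in metres and radians):
On the way, in this order (a step that is already met when the one before it is completed fails the run):
1. the salt mill stands upright on the worktop midway between the pepper mill and the ramekin, let go (horizontal distance between salt_mid and pepper_mill below 0.145 m and horizontal distance between salt_mid and ramekin below 0.145 m and height (world z) of salt_mid below 0.075 m and angle between salt_mid's own z axis and vertical below 0.1 rad and contact force between the fingers and salt_mill below 0.1 N), for 0.2 s.
2. the key is fully in the keyhole (horizontal distance between key_collar and keyhole below 0.004 m and z of key_collar in the frame of keyhole below 0.004 m), for 0.1 s.
At the end, for the whole second after the job is handed in: The lock is at 1.3 rad or more, the gripped key's collar within 4 mm of the lock plate and of the keyhole's centre, fingers pressing on the key; the salt mill stands upright (0.1 rad) on the worktop, its centre within 145 mm of the centres of both pepper mill and ramekin (all of step 2 and value of joint lock above 1.3 rad and contact force between the fingers and key above 1 N and horizontal distance between salt_mid and pepper_mill below 0.145 m and horizontal distance between salt_mid and ramekin below 0.145 m and height (world z) of salt_mid below 0.075 m and angle between salt_mid's own z axis and vertical below 0.1 rad); the arm keeps its last pose, push and grip.
It fails at once if the pepper mill is moved by more than 25 mm (distance of pepper_mill from where it was at the start of the episode above 0.025 m).
It fails at once if the ramekin is moved by more than 25 mm (distance of ramekin from where it was at the start of the episode above 0.025 m).
It fails at once if the mug is moved by more than 25 mm (distance of mug from where it was at the start of the episode above 0.025 m).
It fails at once if the kitchen timer is moved by more than 25 mm (distance of timer from where it was at the start of the episode above 0.025 m).
It fails at once if the salt mill is tipped over (angle between salt_mid's own z axis and vertical above 0.7 rad).
It also fails if it takes over 62 s, if anything falls off the work surface, if the arm or the gripper's body presses on something with over 40 N, if the wrist force passes 120 N, or if a joint passes its speed limit or range.

ROBOT

A 6-joint arm with a two-finger parallel gripper is mounted at the origin on a cart in front of the work surface, level with it; the furniture and walls round the work are solid. World frame = base frame: x ahead of the robot, y to its left, z up, the work surface at z = 0. Lengths are in mm, angles in rad, forces in N, time in s.
With the tool pointing down it reaches from about 350 to 975 mm from the base axis. Payload 7.1 kg.
Tool frame: the origin (TCP) lies midway between the tips of the shut fingers; the grasp point (between the pads) lies 19 mm behind it (env.grip_depth is the distance from the TCP to the grasp point, in mm); z points along the fingers, y is the line along which they close (so a half turn about z gives the same grasp; the last joint's range is limited). The gripper opens to 88 mm and grips with 3 to 60 N. Pads are 20 mm wide; open, the fingers measure 115 mm over their backs; the gripper's body (75 mm by 178 mm) begins 61 mm behind the grasp point.
Start: joints at [-1.198, 0.423, 1.63, -0, 1.089, -0.019], TCP at [238.674, -577.615, 222.675] pointing down, gripper open.
Joint ranges: [-3, 3], [-0.9, 2.11], [0.09, 2.58], [-1.31, 4.45], [0.11, 2.69], [-2.54, 2.54]. Speed limits (rad/s): [2.39, 2.39, 3.01, 3.14, 3.14, 3.14].

INTERFACE

Orientations are given as a unit quaternion [x, y, z, w].
In Python, from plant import env gives the robot as it stands.
- The arm moves only by the tool carry_out, never from a script. Its argument "commands" is text: rows parted by semicolons, each of 5 numbers parted by spaces: the opening in per cent of the stroke, from 0 (shut) to 100 (fully open), then the shift along the tool's x, y, z in m, then the turn about the tool's z in degrees. In form: fingers tx ty tz turn; .... A call has 1 to 12 rows; each row is the pose to reach, as a shift and turn from the pose commanded when the call began, along the tool's axes at that moment; what a row does not reach only later rows make up. A row lasts 1/10 s, in which the tool goes at most 50 mm and 8.59 degrees, less where a joint would pass 70% of its speed; a pose out of reach is approached as far as the arm can. A call with a gripper value outside its range is refused whole. The fingers move at their own pace and stop on an object; "force" is the grip in N (left out, the last holds). Time passes only in rows, so rows that repeat a pose let the fingers close. It gives the time, the measured TCP pose, the force, the opening and the grip force at its end, in the units of the state.
- env.read_state(): the state, without advancing time (a new reading comes with each control period).
- env.read_camera(name): name is "scene" or "top"; returns a dict with "pixels" (420x560x3 uint8, blue, green, red), "vertical_fov" (degrees; the focal length in pixels is half the picture's height over the tangent of half this angle, whatever the lens; pixels are square), "cx", "cy" (the principal point, pixels), "eye" and "orientation" of the camera in the world. Camera axes: x right, y down, z forward; pixel columns grow to the right and rows downward; lengths in mm; the calibration is good to about 2 mm. A picture is of the moment at which its call begins. There is no depth.
- env.hand_in(): hands the job in; it is judged then, once.
The state is a dict: "time": time; "qpos": joint angles; "qvel": joint speeds; "effort": joint torques, N m; "tool_pos": TCP position; "ee_rot": TCP orientation; "ft_force": force on the tool from outside, world axes, zero at the start; "moment": the same for the moment, N m; "gripper_width": finger opening in mm; "grasp_force": force on a finger pad.
Only numpy, scipy, OpenCV 4.12 (cv2) and the standard library are available. Lean on these libraries where they do the work, as an engineer would, in place of code of your own. Each camera call takes 0.05 s, during which the arm holds its last target. There are 200 camera calls.

## Working session

There is one attempt and no reset: what is moved stays moved. The work goes in short steps, Python scripts to look and compute and a tool call to move; the robot and the scene stay as the last step left them, time stands still between calls to the robot, and variables do not carry over. Pictures are saved under pics/ and viewed, at most 10 in all, crops included, and the job is handed in when it is done.

Besides the shell and the picture viewer there is one more tool, called after "Emit:" as name(argument=value, ...) on one line, values as JSON. carry_out: Moves the arm, as the interface text tells. Its arguments: {"type":"object","properties":{"commands":{"type":"string"},"force":{"type":"number"}},"required":["commands"]}

```bash
ls; mkdir -p pics
cat > h.py <<'E'
import numpy as np, cv2
from scipy.spatial.transform import Rotation as R
from plant import env
def cal(c):
    h=c["pixels"].shape[0]; f=h/2/np.tan(np.radians(c["vertical_fov"])/2)
    return f,c["cx"],c["cy"],np.array(c["eye"]),R.from_quat(c["orientation"]).as_matrix()
def ray(k,u,v):
    f,cx,cy,e,M=k; d=M@np.array([(u-cx)/f,(v-cy)/f,1]); return e,d/np.linalg.norm(d)
def atz(k,u,v,z):
    e,d=ray(k,u,v); return e+d*(z-e[2])/d[2]
def proj(k,p):
    f,cx,cy,e,M=k; q=M.T@(np.array(p)-e); return [cx+f*q[0]/q[2],cy+f*q[1]/q[2]]
def tri(rs):
    A=np.zeros((3,3));b=np.zeros(3)
    for e,d in rs: P=np.eye(3)-np.outer(d,d);A+=P;b+=P@e
    p=np.linalg.solve(A,b); return p,[np.linalg.norm((np.eye(3)-np.outer(d,d))@(p-e)) for e,d in rs]
E
python3 - <<'E'
from h import *
import pickle
for n in("scene","top"):
    c=env.read_camera(n); pickle.dump(c,open(n+".pkl","wb")); cv2.imwrite(f"pics/{n}0.png",cv2.resize(c["pixels"],(784,588),interpolation=cv2.INTER_CUBIC)); print(n,cal(c)[:4],cal(c)[4].round(3).tolist())
print(env.read_state())
E
```

```text
pics
scene (np.float64(535.7719219693267), 283.76361634784035, 213.78771811937818, array([-438.10576754, -592.66059913,  660.15548171])) [[0.494, -0.394, 0.775], [-0.869, -0.217, 0.444], [-0.007, -0.893, -0.45]]
top (np.float64(461.9906537716977), 280.618871335037, 208.35393662596775, array([ 451.84976605,  -34.10574361, 1175.37363879])) [[-0.011, -0.999, 0.043], [-1.0, 0.011, -0.004], [0.004, -0.043, -0.999]]
{'time': 0.1, 'qpos': array([-1.19798150e+00,  4.23761714e-01,  1.63061878e+00, -8.05549672e-06,
        1.08860030e+00, -1.90248431e-02]), 'qvel': array([-4.23460706e-04, -1.29239140e-03, -1.36165172e-03, -2.21931341e-05,
        6.84938750e-04, -1.58816609e-04]), 'effort': array([ 3.67613220e-04, -5.45616567e+01, -2.74324036e+01,  6.45131548e-02,
        1.88093452e-02, -1.41221614e-05]), 'tool_pos': array([ 238.50254056, -577.15232465,  221.9790764 ]), 'ee_rot': array([ 9.80868421e-01,  1.94670642e-01, -1.25650219e-04, -6.82613979e-04]), 'ft_force': array([-0.37831504, -0.2345197 , -1.20920884]), 'moment': array([ 0.01155914, -0.02861125, -0.00989473]), 'grasp_force': 0.0, 'gripper_width': 87.98132599487727}
```

View pics/scene0.png

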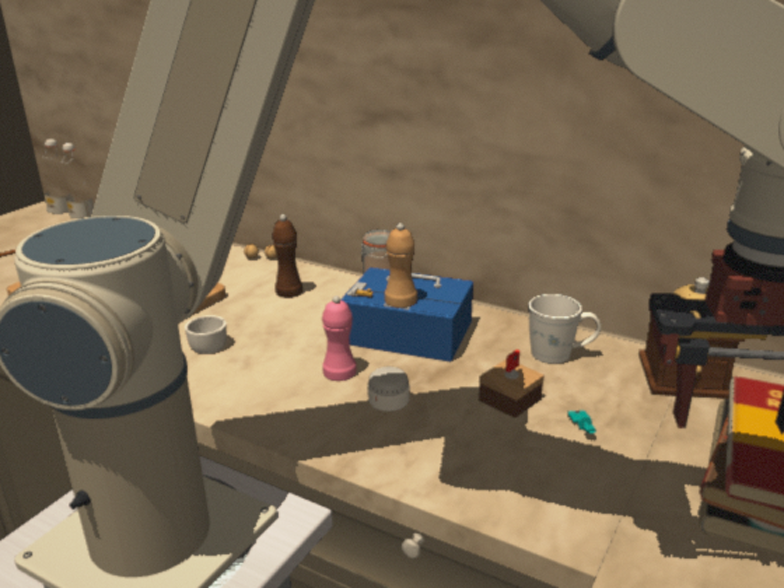

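View pics/top0.png

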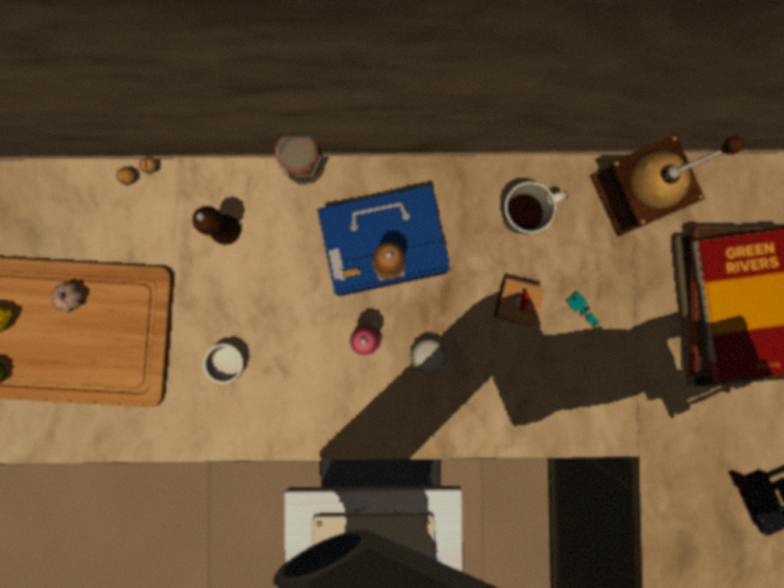

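The salt mill could be confused with the pink mill at scene (338,340) or the dark pepper mill at (287,258). The pale one is at scene (400,265), top (389,260), standing on the box. The key could be confused with the turquoise one lying at scene (582,422). The red one is at scene (513,362), top (524,299), in its block. I'll check both with close crops.

Run:
```python
from h import *
import pickle
for n,(x,y,w,h) in dict(top=(220,125,175,130),scene=(235,150,160,148)).items():
    c=pickle.load(open(n+".pkl","rb"))["pixels"][y:y+h,x:x+w]; s=4
    im=cv2.resize(c,None,fx=s,fy=s,interpolation=cv2.INTER_CUBIC)
    for i in range(0,w,20): cv2.putText(im,str(x+i),(i*s,10),0,.35,(255,255,255));cv2.line(im,(i*s,12),(i*s,18),(255,255,255))
    for i in range(0,h,20): cv2.putText(im,str(y+i),(0,i*s),0,.35,(255,255,255));cv2.line(im,(25,i*s),(32,i*s),(255,255,255))
    cv2.imwrite(f"pics/{n}1.png",im)
```

```text
(no output)
```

View pics/top1.png

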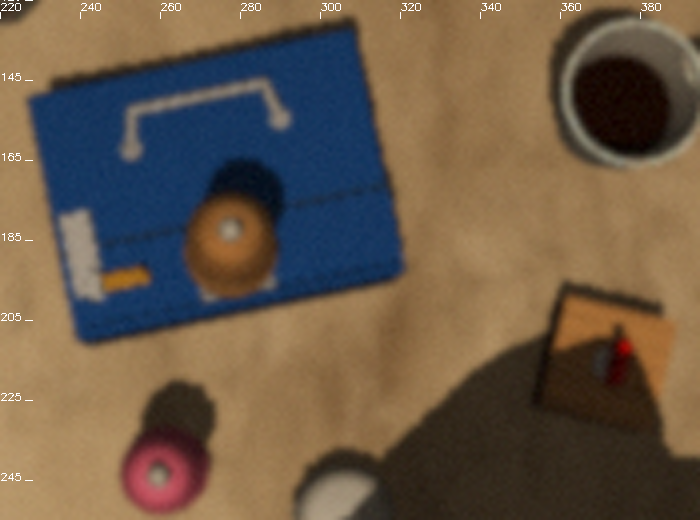

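View pics/scene1.png

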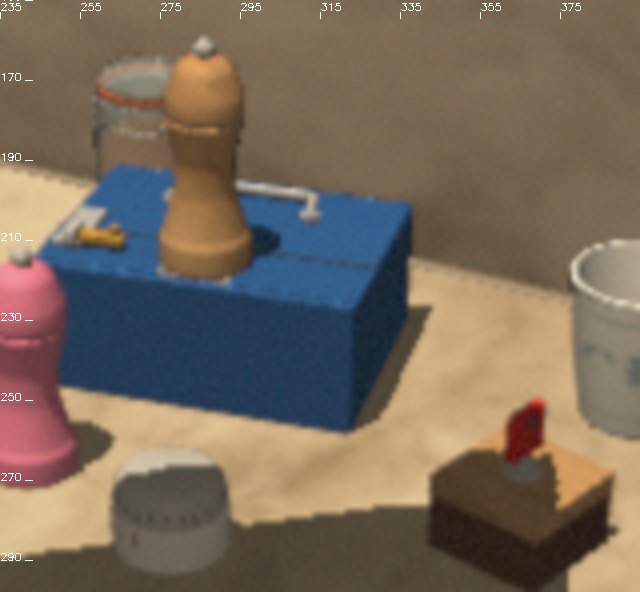

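The crops confirm both choices: the pale mill is on the lock plate and the red key is upright in its block. Next I triangulate.

Run:
```python
from h import *
import pickle
kt=cal(pickle.load(open("top.pkl","rb")));ks=cal(pickle.load(open("scene.pkl","rb")))
T=lambda a,b:(220+a/4,125+b/4); S=lambda a,b:(235+a/4,150+b/4)
pairs=dict(knob=(T(230,230),S(203,42)),boxTR=(T(355,22),S(411,205)),boxBR=(T(402,270),S(353,308)),boxTL=(T(30,97),S(118,165)),boxBL=(T(82,340),S(43,255)),
 kb1=(T(565,292),S(497,433)),kb2=(T(675,322),S(612,472)),kb3=(T(660,430),S(537,543)),kb4=(T(540,405),S(432,475)),
 headtopFar=(T(625,345),S(540,402)), headtopMid=(T(619,362),S(526,406)),
 pepknob=((206/1.4,216/1.4),(283/1.4,217/1.4)),ramek=((225/1.4,361/1.4),(206/1.4,325/1.4)),
 mugTop=((530/1.4,205/1.4),(554/1.4,303/1.4)))
P={}
for n,(a,b) in pairs.items():
    p,r=tri([ray(kt,*a),ray(ks,*b)]); P[n]=p; print(n,p.round(1),np.round(r,1))
for z,names in((85,["boxTR","boxBR","boxTL","boxBL"]),(45,["kb1","kb2","kb3","kb4"])):
    q=np.array([atz(kt,*pairs[n][0],z)[:2] for n in names]); q2=np.array([atz(ks,*pairs[n][1],z)[:2] for n in names])
    print(q.round(1).tolist(),q2.round(1).tolist(),cv2.minAreaRect(q.astype(np.float32)),cv2.minAreaRect(q2.astype(np.float32)))
    print([np.linalg.norm(q[i]-q[j]).round(1) for i,j in((0,1),(1,3),(3,2),(2,0),(1,2))])
print("pink top",atz(kt,*T(158,475),140),"pink base scene",atz(ks,*S(30,470),0))
print("timer",atz(kt,*T(350,505),49),"mug",atz(kt,530/1.4,205/1.4,96))
print("pepper top@165",atz(kt,206/1.4,216/1.4,165),"ramekin@42",atz(kt,225/1.4,361/1.4,42))
```

```text
knob [546.9 -33.2 223.6] [1.1 1.1]
boxTR [ 683.7 -107.2   82.1] [0.8 0.8]
boxBR [ 536.2 -135.2   84.8] [1.9 1.9]
boxTL [641.4  84.8  84.5] [1.3 1.3]
boxBL [498.   52.2  90.1] [4.1 4.1]
kb1 [ 522.9 -235.7   39.5] [2.4 2.4]
kb2 [ 504.9 -304.8   44.9] [0.8 0.8]
kb3 [ 437.4 -293.1   36.8] [2.4 2.4]
kb4 [ 455.5 -221.9   44.9] [1.8 1.8]
headtopFar [ 490.2 -266.3   84.4] [1.7 1.7]
headtopMid [ 480.1 -262.3   86. ] [1.8 1.8]
pepknob [616.6 256.6 162. ] [2.5 2.5]
ramek [382.3 256.1  41.8] [1. 1.]
mugTop [ 641.3 -270.5   98.3] [0.2 0.2]
[[683.5, -107.7], [535.3, -133.5], [640.6, 85.8], [495.9, 56.1]] [[677.4, -109.0], [537.2, -136.8], [641.1, 83.1], [508.3, 54.4]] ((589.708984375, -25.823684692382812), (150.36019897460938, 198.5076904296875), 11.716774940490723) ((589.152587890625, -26.84869384765625), (142.91700744628906, 196.77598571777344), 10.710658073425293)
[np.float64(150.4), np.float64(193.6), np.float64(147.7), np.float64(198.3), np.float64(243.3)]
[[523.7, -236.9], [504.5, -304.0], [438.5, -293.4], [454.6, -220.3]] [[512.6, -237.1], [505.4, -305.5], [424.3, -295.2], [456.6, -223.4]] ((481.2456359863281, -264.5003662109375), (74.87946319580078, 71.01690673828125), 77.57830047607422) ((469.568359375, -262.9967041015625), (75.31908416748047, 81.81961822509766), 82.79010009765625)
[np.float64(69.8), np.float64(97.5), np.float64(74.9), np.float64(102.2), np.float64(66.8)]
pink top [417.73466498   9.66618778 140.        ] pink base scene [415.63981796   6.41528971   0.        ]
timer [ 395.20197507 -102.98439884   49.        ] mug [ 641.59636805 -270.85652474   96.        ]
pepper top@165 [617.55190553 253.63786706 165.        ] ramekin@42 [382.91922255 255.30460597  42.        ]
```

```bash
cat >> h.py <<'E'
def go(x,y,z,psi,frm=None):
    s=env.read_state(); M=R.from_quat(s["ee_rot"]).as_matrix(); p=s["tool_pos"] if frm is None else np.array(frm)
    p0=np.degrees(np.arctan2(M[1,0],M[0,0])); d=M.T@(np.array([x,y,z])-p)/1000
    print("at",s["tool_pos"].round(1),"psi",round(p0,2),"tilt",np.degrees(np.arccos(-M[2,2])).round(2),"->",d.round(4),"turn",round(-((psi-p0+180)%360-180),2),"F",s["ft_force"].round(1),"w",round(s["gripper_width"],1),"g",round(s["grasp_force"],1),"t",s["time"])
E
python3 -c "
from h import *
go(400,-300,320,100)"
```

```text
at [ 238.5 -577.2  222. ] psi 22.45 tilt 0.08 -> [ 0.2551 -0.1946 -0.0977] turn -77.55 F [-0.4 -0.2 -1.2] w 88.0 g 0.0 t 0.1
```

Emit:
carry_out(commands="100 0.05 -0.03 -0.1 -8; 100 0.255 -0.195 -0.098 -77.55; 100 0.255 -0.195 -0.098 -77.55; 100 0.255 -0.195 -0.098 -77.55; 100 0.255 -0.195 -0.098 -77.55; 100 0.255 -0.195 -0.098 -77.55; 100 0.255 -0.195 -0.098 -77.55; 100 0.255 -0.195 -0.098 -77.55; 100 0.255 -0.195 -0.098 -77.55; 100 0.255 -0.195 -0.098 -77.55; 100 0.255 -0.195 -0.098 -77.55; 100 0.255 -0.195 -0.098 -77.55", force=20)

```text
time: 1.3
tool_pos: [399.6, -300.2, 320.4]
ee_rot: [0.644, 0.765, 0.0, -0.0]
ft_force: [-0.0, -0.1, 0.2]
gripper_width: 87.7
grasp_force: 0.0
```

```bash
python3 -c "
from h import *
go(546,-34,300,180)"
```

```text
at [ 399.6 -300.2  320.4] psi 99.79 tilt 0.03 -> [0.2375 0.1895 0.0205] turn -80.21 F [-0.  -0.1  0.2] w 87.7 g 0.0 t 1.3
```

Emit:
carry_out(commands="100 0.238 0.19 0.02 -80.2; 100 0.238 0.19 0.02 -80.2; 100 0.238 0.19 0.02 -80.2; 100 0.238 0.19 0.02 -80.2; 100 0.238 0.19 0.02 -80.2; 100 0.238 0.19 0.02 -80.2; 100 0.238 0.19 0.02 -80.2; 100 0.238 0.19 0.02 -80.2; 100 0.238 0.19 0.02 -80.2; 100 0.238 0.19 0.02 -80.2; 100 0.238 0.19 0.02 -80.2; 100 0.238 0.19 0.02 -80.2")

```text
time: 2.5
tool_pos: [545.6, -33.0, 300.5]
ee_rot: [-0.0, 1.0, 0.0, -0.0]
ft_force: [0.6, -0.2, -0.3]
gripper_width: 88.1
grasp_force: 0.0
```

Run:
```python
from h import *
go(546,-34,154,180)
c=env.read_camera("scene");print(c["eye"])
im=c["pixels"][60:230,215:385]
cv2.imwrite("pics/s2.png",cv2.resize(im,None,fx=3.5,fy=3.5,interpolation=cv2.INTER_CUBIC))
```

```text
at [545.6 -33.  300.5] psi -180.0 tilt 0.02 -> [-0.0004 -0.001   0.1465] turn 0.0 F [ 0.6 -0.2 -0.3] w 88.1 g 0.0 t 2.5
[-438.10576754 -592.66059913  660.15548171]
```

View pics/s2.png

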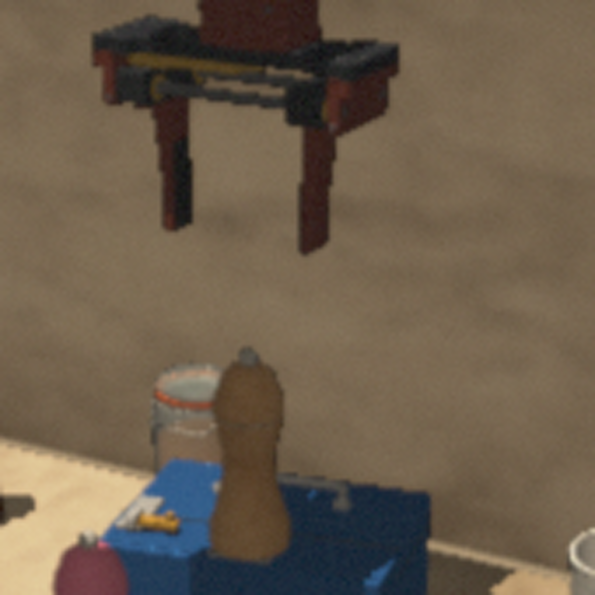

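The open fingers, with tips near (177,228) and (314,250), are centred above the mill, whose knob is at (248,355). I can descend and grip.

Emit:
carry_out(commands="100 0 -0.001 0.05 0; 100 0 -0.001 0.09 0; 100 0 -0.001 0.12 0; 100 0 -0.001 0.146 0; 100 0 -0.001 0.146 0; 20 0 -0.001 0.146 0; 20 0 -0.001 0.146 0; 20 0 -0.001 0.146 0; 20 0 -0.001 0.146 0; 20 0 -0.001 0.146 0; 20 0 -0.001 0.146 0; 20 0 -0.001 0.146 0", force=20)

```text
time: 3.75
tool_pos: [546.0, -33.7, 155.2]
ee_rot: [-0.002, 1.0, -0.0, 0.0]
ft_force: [-0.9, 0.8, 5.3]
gripper_width: 45.7
grasp_force: 20.0
```

```bash
python3 -c "
from h import *
go(546,-34,205,180); go(500,248,180,180)"
```

```text
at [546.  -33.7 155.2] psi -179.8 tilt 0.05 -> [-0.     -0.0003 -0.0498] turn 0.2 F [-0.9  0.8  5.3] w 45.7 g 20.0 t 3.75
at [546.  -33.7 155.2] psi -179.8 tilt 0.05 -> [ 0.045   0.2818 -0.0248] turn 0.2 F [-0.9  0.8  5.3] w 45.7 g 20.0 t 3.75
```

Emit:
carry_out(commands="20 0 0 -0.02 0; 20 0 0 -0.05 0; 20 0 0.01 -0.07 0; 20 0.005 0.04 -0.07 0; 20 0.01 0.08 -0.07 0; 20 0.02 0.12 -0.07 0; 20 0.025 0.16 -0.07 0; 20 0.03 0.2 -0.07 0; 20 0.04 0.24 -0.07 0; 20 0.045 0.27 -0.06 0; 20 0.045 0.282 -0.04 0; 20 0.045 0.282 -0.02 0")

```text
time: 4.95
tool_pos: [499.3, 250.2, 173.9]
ee_rot: [-0.003, 1.0, 0.0, 0.0]
ft_force: [1.2, 0.0, -2.6]
gripper_width: 45.5
grasp_force: 20.0
```

Run:
```python
from h import *
go(500,248,71,180)
ims=[]
for n,(x,y,w,h) in dict(scene=(100,100,200,200),top=(100,120,200,200)).items():
    c=env.read_camera(n)["pixels"][y:y+h,x:x+w]; ims.append(cv2.resize(c,None,fx=2,fy=2,interpolation=cv2.INTER_CUBIC))
cv2.imwrite("pics/p3.png",np.hstack(ims))
```

```text
at [499.3 250.2 173.9] psi -179.65 tilt 0.03 -> [-0.0007 -0.0022  0.1029] turn 0.35 F [ 1.2  0.  -2.6] w 45.5 g 20.0 t 4.95
```

View pics/p3.png

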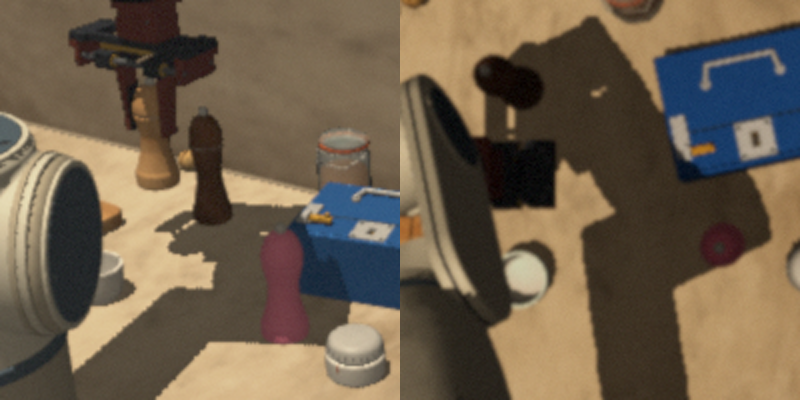

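The mill is held upright between the pepper mill at (208,165) and the ramekin at (110,278). The lock plate is now visible at (755,139) in the right half. I lower the mill and release it.

Emit:
carry_out(commands="20 0 -0.002 0.03 0; 20 0 -0.002 0.06 0; 20 0 -0.002 0.08 0; 20 0 -0.002 0.095 0; 20 0 -0.002 0.1 0; 20 0 -0.002 0.103 0; 20 0 -0.002 0.103 0; 20 0 -0.002 0.103 0; 30 0 -0.002 0.103 0; 55 0 -0.002 0.103 0; 80 0 -0.002 0.103 0; 100 0 -0.002 0.103 0")

```text
time: 6.25
tool_pos: [500.0, 246.3, 72.1]
ee_rot: [-0.002, 1.0, 0.0, 0.0]
ft_force: [0.3, -1.2, 0.1]
gripper_width: 60.5
grasp_force: 0.0
```

Emit:
carry_out(commands="100 0 0 0 0; 100 0 0 0 0; 100 0 0 0 0; 100 0 0 -0.03 0; 100 0 0 -0.08 0; 100 0 0 -0.13 0; 100 0 0 -0.18 0; 100 0 -0.02 -0.2 0; 100 0 -0.06 -0.2 0; 100 0 -0.11 -0.2 0; 100 0 -0.16 -0.2 0; 100 0 -0.2 -0.2 0")

```text
time: 7.45
tool_pos: [499.9, 44.1, 271.9]
ee_rot: [-0.002, 1.0, -0.0, 0.0]
ft_force: [0.3, -0.2, -0.1]
gripper_width: 88.0
grasp_force: 0.0
```

Run:
```python
from h import *
go(480,-263,250,166)
```

```text
at [499.9  44.1 271.9] psi -179.81 tilt 0.02 -> [ 0.021  -0.307   0.0219] turn 14.19 F [ 0.3 -0.2 -0.1] w 88.0 g 0.0 t 7.45
```

Emit:
carry_out(commands="100 0 0.05 -0.05 0; 100 0 0.1 -0.05 0; 100 0 0.15 -0.05 0; 100 0 0.15 -0.05 0")

```text
time: 7.85
tool_pos: [500.0, 199.3, 322.5]
ee_rot: [-0.003, 1.0, 0.001, 0.001]
ft_force: [0.4, 0.3, -0.5]
gripper_width: 87.7
grasp_force: 0.0
```

Run:
```python
from h import *
import pickle
C={n:env.read_camera(n) for n in("top","scene")}; pickle.dump(C,open("c4.pkl","wb"))
ks=cal(C["scene"]);kt=cal(C["top"])
print(proj(kt,(545,-34,85)),proj(ks,(545,-34,85)),proj(kt,(481,-264,70)),proj(ks,(481,-264,70)))
def crop(n,x,y,w,h,s):
    im=cv2.resize(C[n]["pixels"][y:y+h,x:x+w],None,fx=s,fy=s,interpolation=cv2.INTER_CUBIC)
    for i in range(0,w,5): cv2.line(im,(i*s,0),(i*s,8 if i%10==0 else 4),(255,255,255))
    for i in range(0,h,5): cv2.line(im,(0,i*s),(8 if i%10==0 else 4,i*s),(255,255,255))
    return im
r=lambda *a:np.hstack(a)
A=r(crop("top",265,175,30,30,10),crop("top",350,193,50,30,10)); B=r(crop("scene",265,190,30,30,10),crop("scene",340,245,50,30,10)) 
cv2.imwrite("pics/m4.png",np.vstack([A,B]))
```

```text
[np.float64(278.42109514520325), np.float64(188.85917024499997)] [np.float64(285.5212060340196), np.float64(215.7418379743111)] [np.float64(374.74741224235044), np.float64(214.9765981735223)] [np.float64(366.05285948524715), np.float64(258.22124495960696)]
```

View pics/m4.png

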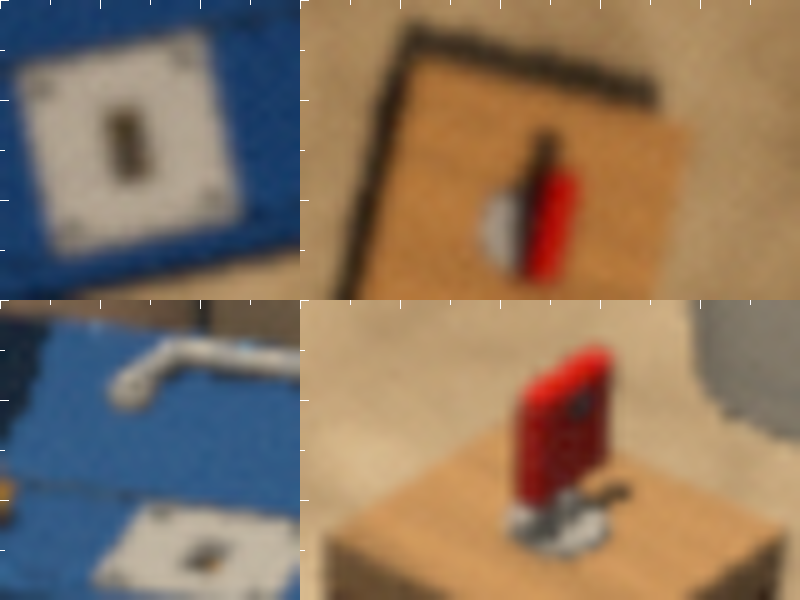

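Run:
```python
from h import *
import pickle
C=pickle.load(open("c4.pkl","rb"));kt=cal(C["top"]);ks=cal(C["scene"])
q=lambda X,Y,x0,y0,ox,oy:(x0+(X-ox+.5)/10-.5,y0+(Y-oy+.5)/10-.5)
for n,a,b in(("hole",q(128,145,265,175,0,0),q(205,555,265,190,0,300)),("headtop",q(557,225,350,193,300,0),q(567,372,340,245,300,300))):
    p,r=tri([ray(kt,*a),ray(ks,*b)]);print(n,p.round(1),np.round(r,1))
    if n=="hole":print(atz(kt,*a,85),atz(ks,*b,85))
    else:print(atz(kt,*a,85),atz(ks,*b,85), "head mid/scene z70.5",atz(ks,*q(562,432,340,245,300,300),70.5),"collar",atz(ks,*q(558,528,340,245,300,300),46.5))
```

```text
hole [544.8 -32.1  86.4] [0.7 0.7]
[544.57526856 -31.46029695  85.        ] [547.61479037 -31.23908077  85.        ]
headtop [ 480.7 -262.7   85.4] [0.8 0.8]
[ 480.41755874 -262.06510391   85.        ] [ 481.94320817 -263.06581356   85.        ] head mid/scene z70.5 [ 481.67937456 -263.01698102   70.5       ] collar [ 482.34272709 -263.43336581   46.5       ]
```

Run:
```python
from h import *
go(481,-263,160,166.1)
```

```text
at [499.6 197.8 321.5] psi -179.61 tilt 0.01 -> [ 0.0217 -0.4607  0.1615] turn 14.29 F [ 0.3  0.6 -0.9] w 88.1 g 0.0 t 7.95
```

Emit:
carry_out(commands="100 0 -0.05 0 0; 90 0 -0.1 0 5; 80 0 -0.15 0 10; 70 0 -0.2 0 14.3; 60 0.01 -0.25 0 14.3; 50 0.02 -0.3 0.02 14.3; 50 0.022 -0.34 0.04 14.3; 50 0.022 -0.38 0.07 14.3; 50 0.022 -0.42 0.09 14.3; 50 0.022 -0.45 0.12 14.3; 50 0.022 -0.461 0.15 14.3; 50 0.022 -0.461 0.1615 14.3")

```text
time: 9.15
tool_pos: [476.6, -266.3, 157.2]
ee_rot: [0.124, 0.992, 0.001, -0.002]
ft_force: [0.2, 0.2, 0.1]
gripper_width: 44.0
grasp_force: 0.0
```

Emit:
carry_out(commands="50 0 0 0 0; 50 0 0 0 0; 50 0 0 0 0")

```text
time: 9.45
tool_pos: [480.3, -264.6, 161.7]
ee_rot: [0.122, 0.993, -0.0, 0.001]
ft_force: [0.1, 0.9, -0.1]
gripper_width: 43.6
grasp_force: 0.0
```

Run:
```python
from h import *
go(481,-263,54,166.1)
```

```text
at [ 480.3 -264.6  161.7] psi 165.96 tilt 0.13 -> [-1.000e-04  1.800e-03  1.077e-01] turn -0.14 F [ 0.1  0.9 -0.1] w 43.6 g 0.0 t 9.45
```

Emit:
carry_out(commands="50 0 0.001 0.04 0; 50 0 0.001 0.07 0; 50 0 0.001 0.09 0; 50 0 0.001 0.107 0; 50 0 0.001 0.107 0; 5 0 0.001 0.107 0; 5 0 0.001 0.107 0; 5 0 0.001 0.107 0; 5 0 0.001 0.107 0; 5 0 0.001 0.107 0; 5 0 0.001 0.107 0", force=15)

```text
time: 10.55
tool_pos: [480.0, -263.9, 53.7]
ee_rot: [0.123, 0.992, 0.0, 0.0]
ft_force: [-0.7, 1.5, 4.4]
gripper_width: 8.1
grasp_force: 15.0
```

Run:
```python
from h import *
go(481,-263,54,166.1)
print(env.read_state()["moment"])
```

```text
at [ 480.  -263.9   53.7] psi 165.89 tilt 0.04 -> [-0.0007  0.0011 -0.0003] turn -0.21 F [-0.7  1.5  4.4] w 8.1 g 15.0 t 10.55
[ 0.46089121 -0.1164767   0.06850969]
```

Emit:
carry_out(commands="5 0 0 0 0; 5 0 0 -0.01 0; 5 0 0 -0.02 0; 5 0 0 -0.04 0; 5 0 0 -0.07 0; 5 0 0 -0.1 0; 5 0 0 -0.11 0; 5 0 0 -0.11 0; 5 0 0 -0.11 0", force=40)

```text
time: 11.45
tool_pos: [479.2, -263.7, 162.5]
ee_rot: [0.123, 0.992, 0.0, -0.0]
ft_force: [0.2, 0.2, -0.7]
gripper_width: 7.9
grasp_force: 40.0
```

Run:
```python
from h import *
go(544.5,-32.8,163,191.3)
```

```text
at [ 479.2 -263.7  162.5] psi 165.9 tilt 0.04 -> [-0.0071  0.2398 -0.0004] turn -25.4 F [ 0.2  0.2 -0.7] w 7.9 g 40.0 t 11.45
```

Emit:
carry_out(commands="5 -0.001 0.03 0 -5; 5 -0.003 0.07 0 -12; 5 -0.004 0.11 0 -20; 5 -0.005 0.15 0 -25.4; 5 -0.006 0.19 0 -25.4; 5 -0.007 0.22 0 -25.4; 5 -0.007 0.24 0 -25.4; 5 -0.007 0.24 0 -25.4; 5 -0.007 0.24 0.02 -25.4; 5 -0.007 0.24 0.035 -25.4; 5 -0.007 0.24 0.035 -25.4; 5 -0.007 0.24 0.035 -25.4")

```text
time: 12.65
tool_pos: [544.3, -33.5, 127.4]
ee_rot: [-0.098, 0.995, 0.0, -0.001]
ft_force: [0.2, 0.4, -0.4]
gripper_width: 7.8
grasp_force: 40.0
```

Run:
```python
from h import *
go(544.5,-32.8,127,191.3)
import pickle
C={n:env.read_camera(n) for n in("top","scene")}; pickle.dump(C,open("c5.pkl","wb"))
go(544.5,-32.8,127,191.3)
a=cv2.resize(C["scene"]["pixels"][185:225,265:305],None,fx=10,fy=10,interpolation=cv2.INTER_CUBIC)
b=cv2.resize(C["top"]["pixels"][120:280,120:280],None,fx=2.5,fy=2.5,interpolation=cv2.INTER_CUBIC)
cv2.imwrite("pics/k5.png",np.hstack([a,b]))
```

```text
at [544.3 -33.5 127.4] psi -168.74 tilt 0.12 -> [-0.0004  0.0006  0.0004] turn -0.04 F [ 0.2  0.4 -0.4] w 7.8 g 40.0 t 12.65
at [545.2 -33.4 128.5] psi -168.74 tilt 0.02 -> [0.0006 0.0007 0.0015] turn -0.04 F [ 0.2 -0.1  0.1] w 8.0 g 40.0 t 12.75
```

View pics/k5.png

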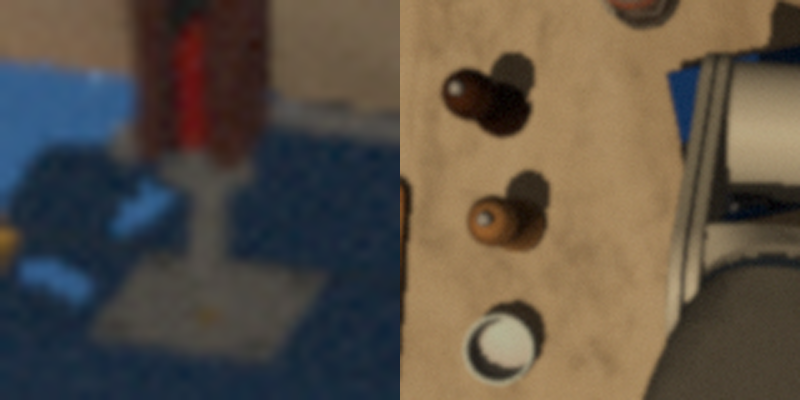

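The pale mill stands midway between the pepper mill at (465,92) and the ramekin at (500,350). The key hangs over the plate, with its blade at column 210 and the hole at about (207,310). I begin a guarded descent.

Emit:
carry_out(commands="5 0 0 0.003 0; 5 0 0 0.006 0; 5 0 0 0.008 0; 5 0 0 0.01 0; 5 0 0 0.01 0")

```text
time: 13.25
tool_pos: [544.8, -32.8, 117.9]
ee_rot: [-0.098, 0.995, 0.0, -0.0]
ft_force: [0.3, -0.1, -0.8]
gripper_width: 7.6
grasp_force: 40.0
```

Run:
```python
from h import *
go(544.5,-32.8,94,191.3)
print(env.read_state()["moment"])
```

```text
at [544.8 -32.8 117.9] psi -168.7 tilt 0.03 -> [0.0003 0.0001 0.0239] turn 0.0 F [ 0.3 -0.1 -0.8] w 7.6 g 40.0 t 13.25
[ 0.08312863 -0.14213305 -0.01668936]
```

Emit:
carry_out(commands="5 0 0 0.002 0; 5 0 0 0.004 0; 5 0 0 0.006 0; 5 0 0 0.007 0; 5 0 0 0.007 0")

```text
time: 13.75
tool_pos: [544.9, -32.8, 111.0]
ee_rot: [-0.098, 0.995, 0.0, -0.0]
ft_force: [-0.3, 0.1, -0.2]
gripper_width: 7.9
grasp_force: 40.0
```

Run:
```python
from h import *
go(544.5,-32.8,94,191.3)
print(env.read_state()["moment"])
```

```text
at [544.9 -32.8 111. ] psi -168.7 tilt 0.02 -> [0.0004 0.0001 0.017 ] turn -0.0 F [-0.3  0.1 -0.2] w 7.9 g 40.0 t 13.75
[ 0.09746049 -0.11736815 -0.04143069]
```

Emit:
carry_out(commands="5 0 0 0.002 2; 5 0 0 0.004 4; 5 0 0 0.006 2; 5 0 0 0.008 4; 5 0 0 0.008 4")

```text
time: 14.25
tool_pos: [545.1, -33.0, 103.2]
ee_rot: [-0.064, 0.998, -0.0, 0.0]
ft_force: [1.0, -1.1, -0.5]
gripper_width: 7.7
grasp_force: 40.0
```

Run:
```python
from h import *
go(544.5,-32.8,94,191.3)
print(env.read_state()["moment"])
```

```text
at [545.1 -33.  103.2] psi -172.72 tilt 0.02 -> [0.0006 0.0003 0.0092] turn -4.02 F [ 1.  -1.1 -0.5] w 7.7 g 40.0 t 14.25
[-0.28227752 -0.18173071 -0.00417593]
```

Emit:
carry_out(commands="5 0 0 0.002 2; 5 0 0 0.004 -2; 5 0 0 0.006 0; 5 0 0 0.008 -2; 5 0 0 0.009 0; 5 0 0 0.01 0; 5 0 0 0.01 0")

```text
time: 14.95
tool_pos: [545.2, -32.8, 93.7]
ee_rot: [-0.064, 0.998, 0.0, 0.0]
ft_force: [-0.8, 0.2, 4.0]
gripper_width: 7.5
grasp_force: 40.0
```

Run:
```python
from h import *
go(544.5,-32.8,94,191.3)
print(env.read_state()["moment"])
```

```text
at [545.2 -32.8  93.7] psi -172.64 tilt 0.03 -> [ 0.0007  0.0001 -0.0003] turn -3.94 F [-0.8  0.2  4. ] w 7.5 g 40.0 t 14.95
[ 0.06433998  0.045468   -0.00570111]
```

Emit:
carry_out(commands="5 0 0 0.001 2; 5 0 0 0.002 -2; 5 0 0 0.002 0; 5 0 0 0.002 0")

```text
time: 15.35
tool_pos: [545.7, -32.8, 93.6]
ee_rot: [-0.064, 0.998, -0.0, 0.001]
ft_force: [-6.6, 0.3, 22.2]
gripper_width: 7.8
grasp_force: 40.0
```

Run:
```python
from h import *
go(544.5,-32.8,94,91.3)
print(env.read_state()["moment"])
```

```text
at [545.7 -32.8  93.6] psi -172.67 tilt 0.1 -> [ 0.0012  0.0002 -0.0004] turn 96.03 F [-6.6  0.3 22.2] w 7.8 g 40.0 t 15.35
[0.26313504 1.05595745 0.03577764]
```

Emit:
carry_out(commands="5 0 0 -0.001 0; 5 0 0 -0.001 6; 5 0 0 -0.001 13; 5 0 0 -0.001 20; 5 0 0 -0.001 27; 5 0 0 -0.001 34; 5 0 0 -0.001 40; 5 0 0 -0.001 45; 5 0 0 -0.001 45", force=60)

```text
time: 16.25
tool_pos: [546.1, -31.6, 93.7]
ee_rot: [0.324, 0.946, 0.001, 0.001]
ft_force: [-1.0, 6.6, 11.7]
gripper_width: 7.6
grasp_force: 60.0
```

Run:
```python
from h import *
go(544.5,-32.8,94,92)
print(env.read_state()["moment"])
```

```text
at [546.1 -31.6  93.7] psi 142.2 tilt 0.16 -> [ 0.0005 -0.0019 -0.0003] turn 50.2 F [-1.   6.6 11.7] w 7.6 g 60.0 t 16.25
[1.35002103 0.20835194 0.04296697]
```

Emit:
carry_out(commands="5 0.0005 0.001 0 7; 5 0.0005 0.001 0 14; 5 0.0005 0.001 0 21; 5 0.0005 0.001 0 28; 5 0.0005 0.001 0 35; 5 0.0005 0.001 0 41; 5 0.0005 0.001 0 46; 5 0.0005 0.001 0 50; 5 0.0005 0.001 0 50; 5 0.0005 0.001 0 50")

```text
time: 17.25
tool_pos: [547.6, -30.8, 93.7]
ee_rot: [0.693, 0.721, 0.002, 0.001]
ft_force: [2.9, 6.3, 6.9]
gripper_width: 7.9
grasp_force: 60.0
```

Run:
```python
from h import *
go(544.5,-32.8,94,92)
print(env.read_state()["moment"])
C=env.read_camera("top");S=env.read_camera("scene")
a=cv2.resize(S["pixels"][175:225,235:305],None,fx=8,fy=8,interpolation=cv2.INTER_CUBIC)
cv2.imwrite("pics/f6.png",cv2.convertScaleAbs(a,alpha=1.6))
```

```text
at [547.6 -30.8  93.7] psi 92.34 tilt 0.29 -> [-0.0019 -0.0032 -0.0003] turn 0.34 F [2.9 6.3 6.9] w 7.9 g 60.0 t 17.25
[ 1.18307977 -0.55896752  0.03125335]
```

View pics/f6.png

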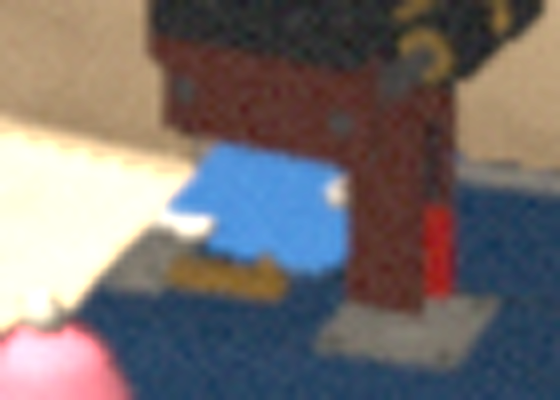

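Emit:
carry_out(commands="5 0 0 0 2; 5 0 0 0 4; 5 0 0 0 5; 5 0 0 0 5")

```text
time: 17.75
tool_pos: [547.9, -30.8, 93.7]
ee_rot: [0.723, 0.691, 0.002, 0.002]
ft_force: [3.5, 6.4, 6.1]
gripper_width: 7.7
grasp_force: 60.0
```

Run:
```python
from h import *
for i in range(4):
    go(544.5,-32.8,94,92); print(env.read_state()["moment"]); env.read_camera("top")
```

```text
at [547.9 -30.8  93.7] psi 87.36 tilt 0.32 -> [-0.0021 -0.0033 -0.0003] turn -4.64 F [3.5 6.4 6.1] w 7.7 g 60.0 t 17.75
[ 1.12257281 -0.73134282  0.25100762]
at [547.9 -30.8  93.7] psi 87.38 tilt 0.32 -> [-0.0021 -0.0033 -0.0003] turn -4.62 F [2.9 6.1 7.4] w 7.7 g 60.0 t 17.8
[ 1.16899974 -0.7158494   0.28922404]
at [547.9 -30.8  93.7] psi 87.38 tilt 0.32 -> [-0.0022 -0.0033 -0.0003] turn -4.62 F [3.2 5.1 6.6] w 7.8 g 60.0 t 17.85
[ 1.1244009  -0.70106761  0.3093974 ]
at [547.9 -30.8  93.7] psi 87.38 tilt 0.32 -> [-0.0021 -0.0033 -0.0003] turn -4.62 F [3.8 6.4 6.2] w 7.5 g 60.0 t 17.9
[ 1.13271567 -0.75099239  0.27870522]
```

The moment rose to 0.28 N m, so the lock is at its stop. The collar is still seated: z is unchanged and the push is 6 N. The bolt has been drawn, so I hand in.

```bash
python3 -c "
from plant import env
print(env.hand_in())"
```

```text
the job is handed in; nothing more can be done
None
```

The salt mill stands midway between the pepper mill and the ramekin, and the red key is fully in, turned clockwise to the stop and still gripped; the job is handed in, though no verdict was returned.

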